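# Mount the cleaver and move the splicing station's arm in one hole

## Task

Slide the fibre cleaver from the front onto the shoe of the splicing station's side tray until its detent holds it fully home, and let go of it. Then pull up the red-capped lock plunger, slide the arm section towards the splicer to the very next hole and let the pin drop fully into it. Finish while still holding the plunger knob, pin fully down, and leave the other things on the table where they are.

Things in the scene. Friction and masses are not known exactly. Their poses are not given: they have to be found in the camera images.
- station: Fixed splicing station: black fusion splicer (130 mm high, tilted screen at its far side to 200 mm) and, leaving it along -y, a fixed square tube with its side arm. Origin on the table under the tube's axis at the 70 mm high bracket (ends at y = -18 mm). y points along the tube towards the splicer, x away from the robot. Splicer and plate take up y = 3 to 175 mm, x = -58 to 148 mm.
- next_hole (a point): Centre of the lock hole that the pin must enter, in the top face of the fixed aluminium tube (30 mm wide, top 60 mm above the table, black 10.5 mm holes every 40 mm). 40 mm from the hole where the pin starts, towards the splicer. Same axes as the station.
- section (a joint): Slide of the outer tube section (dark 38 mm square sleeve over the tube, top 64 mm above the table, plunger at its inner end, tray at its outer end) along the station's y, in m. 0 at the hole where it starts, grows towards the splicer; next hole at 0.040. Friction 2.5 N plus 10 N per m/s; it stays where it is left. With the pin down in a hole it is locked but for about 1 mm of play.
- plunger (a joint): Lift of the spring lock plunger, in m: 0 = pin fully down in a hole, 0.012 = pulled fully up. The 8 mm round-tipped pin reaches 6.5 mm into the hole: lift it 8 mm or more to slide. The spring pushes down with 4 N at 0 and 8 N fully up. Let down between holes the pin rides on the tube (about 0.0065) and drops in when it comes over a hole.
- knob: The plunger's upright round black knob with a red cap: 26 mm in diameter, 28 mm high, origin at its middle, on the pin's axis, 98 mm above the table when down; it rises with the pull. Free all round; under it a 22 mm collar on the sleeve, whose top is 34 mm below this origin when down. Moving the lifted knob along the tube slides the whole section. Same axes as the station.
- shoe (a point): Middle of the shoe's foot, on the flat black tray's top (68 mm above the table); moves with the section, axes as the station. Aluminium T-rail along x, 50 mm long, rounded nose towards the robot at x = -25 mm: stem 14 mm wide, 6.5 mm high; flange 24 mm wide, 6.5 to 11.5 mm above the tray. The tray is 84 mm wide (y), x = -95 to +40 mm. The knob is 115 mm away along +y, at x = -10 mm.
- tray_front (a point): Point on the tray's top 65 mm in front of shoe (its -x): a cleaver set down flat here, in line with the shoe, stands clear of the nose and slides straight on by moving 65 mm along +x. It takes 3 to 12 N to push over the sprung steel button (the detent) in the middle of the shoe; then it springs into the cleaver's pocket and a low stop ends the travel within 1 mm.
- cleaver: Fibre cleaver: black foot, dark blue-grey housing, blue lid with silver dial on its +x half; 66 mm long (x), 54 mm wide (y), 57 mm high, about 0.3 kg; starts standing on the table. Origin at the centre of its underside. Its flat upright sides (y = -27 and +27 mm, up to 40 mm high) are for gripping. Home when its origin is at shoe, its x along the shoe's x (either end may lead).
- slot (a point): On the cleaver, 13.5 mm above its underside centre, in the roof of its T-slot, which runs along x through the whole underside: 17 mm wide between the lips (5 mm thick), 28 mm wide from 5 to 13.5 mm height. Pocket for the detent in the middle of the roof.
- meter: Bystander: yellow and black optical power meter, 120 x 66 x 28 mm, lying on the table. Origin at the centre of its underside.
- sleeves: Bystander: flat white box of splice sleeves, 100 x 62 x 34 mm. Origin at the centre of its underside.
- alcohol: Bystander: white alcohol dispenser with red top, 65 mm in diameter, 104 mm high. Origin at the centre of its underside.
- wipes: Bystander: green box of paper wipes, 100 x 100 x 100 mm. Origin at the centre of its underside.
- cassette: Bystander: beige splice cassette, 150 x 100 x 12 mm. Origin at the centre of its underside.
- stripper: Bystander: fibre stripper with yellow handles, 165 mm long (x), 17 mm high, lying on the table. Origin at its pivot, on the table.
- driver: Bystander: screwdriver with red handle, about 200 mm long, lying along its x.

How it is judged:
By the outcome, as a careful person would: the job done as asked, in the order asked, and still so for the second after the job is handed in, while the arm keeps its last pose, push and grip.
It also fails if it takes over 54 s, if anything falls off the work surface, if the arm or the gripper's body presses on something with over 40 N, if the wrist force passes 120 N, or if a joint passes its speed limit or range.

## Robot

A 7-joint arm with a two-finger parallel gripper is mounted at the origin on the work surface. World frame = base frame: x ahead of the robot, y to its left, z up, the work surface at z = 0. Lengths are in mm, angles in rad, forces in N, time in s.
With the tool pointing down it reaches from about 425 to 875 mm from the base axis. Payload 8.4 kg.
Tool frame: the origin (TCP) lies at the very end of the fingers, on their centre line; the grasp point (between the pads) lies 19 mm behind it; z points along the fingers, y is the line along which they close (so a half turn about z gives the same grasp; the last joint's range is limited). The gripper opens to 85 mm and grips with 20 to 120 N. Pads are 22 mm wide; open, the fingers measure 114 mm over their backs; the gripper's body (76 mm by 85 mm) begins 54 mm behind the grasp point. The pads swing forward as they close: fully open they stand 13 mm farther back than shut.
Start: joints at [1.11, 0.333, 0.04, 1.465, -0.013, 1.343, -0.059], TCP at [230.049, -607.899, 231.308] pointing down, gripper open.
Joint ranges: [-2.58, 2.58], [-0.38, 2.09], [-1.3, 1.39], [0.25, 2.4], [-1.5, 4.64], [0.08, 2.09], [-2.65, 2.65]. Speed limits (rad/s): [2.22, 2.22, 2.79, 2.79, 3.14, 3.14, 3.14].

## Interface

Orientations are given as a unit quaternion [x, y, z, w].
In Python, from plant import bot gives the robot as it stands. The module is installed in compiled form; this text tells all that it offers.
- The arm moves only by the shell command python3 -m pendant 'ROWS' [OPENING] [FORCE]. ROWS is JSON, a list of rows, each an object of numbers: "dx", "dy", "dz": the shift along the world's x, y, z in m; "ax", "ay", "az": the turn, a rotation vector about the world's x, y, z in degrees. A call has 1 to 12 rows; each row shifts and turns the commanded pose from where the row before left it; what a row does not reach is not made up. A row lasts 1/12 s, in which the tool goes at most 41.7 mm and 7.16 degrees, less where a joint would pass 70% of its speed; a pose out of reach is approached as far as the arm can. A call is refused whole if a number of a shift passes 0.0417 or a number of a turn 7.16, either way. A call with a gripper value outside its range is refused whole. OPENING is the finger opening in m, from 0 to 0.0854, set as the call begins (- or left out, the last holds). The fingers move at their own pace and stop on an object; FORCE is the grip in N (left out, the last holds). Time passes only in rows, so rows that do not move let the fingers close. It gives the time, the measured TCP pose, the force, the opening and the grip force at its end, in the units of the state.
- bot.observe(): the state, without advancing time (a new reading comes with each control period).
- bot.capture(name): name is "side" or "top"; returns the picture (384x512x3 uint8, blue, green, red); there is no depth.
- bot.get_calibration(name): a dict with "fx", "fy", "cx", "cy" (pixels), "R" (3x3) and "t" (3): a world point X has camera coordinates R X + t. Camera axes: x right, y down, z forward; pixel columns grow to the right and rows downward; lengths in mm; the calibration is good to about 2 mm. A picture is of the moment at which its call begins. get_calibration takes no time and is no camera call.
- bot.job_done(): hands the job in; it is judged then, once.
Trained networks look in the newest picture that a camera, given by its name, has taken for a name from the list of things; names that differ only in an ending like _2 or _b are one class to them, and where a whole thing is asked for, a point or a joint stands for the part that bears it (a point fixed in the world has none). Each returns a list of dicts, best first, with "confidence" (0 to 1); they miss things now and then, are a little off and sometimes report something else, mostly with a low value. They report only what shows in the picture. A call takes as long as a camera call.
- bot.search_frame(camera, thing): "rect" ([left, top, right, bottom] in pixels, round what is visible of it).
- bot.silhouettes(camera, thing): "mask" (384x512 bool, what is visible of it) and "rect" ([left, top, right, bottom] in pixels, round what is visible of it).
The state is a dict: "time": time; "qpos": joint angles; "dq": joint speeds; "tau": joint torques, N m; "tcp_pos": TCP position; "tool_rot": TCP orientation; "ft_force": force on the tool from outside, world axes, zero at the start; "moment": the same for the moment, N m; "opening": finger opening in mm; "finger_force": force on a finger pad.
Only numpy, scipy, OpenCV 4.12 (cv2) and the standard library are available. Lean on these libraries where they do the work, as an engineer would, in place of code of your own. Each camera call takes 0.05 s, during which the arm holds its last target. There are 200 camera calls.

## Working session

There is one attempt and no reset: what is moved stays moved. The work goes in short steps, Python scripts to look and compute and a shell command to move; the robot and the scene stay as the last step left them, time stands still between calls to the robot, and variables do not carry over. Pictures are saved under pics/ and viewed, at most 10 in all, crops included, and the job is handed in when it is done.

```bash
mkdir -p pics
python3 - <<'E'
from plant import bot
import cv2,numpy as np
for c in("side","top"):
    im=bot.capture(c);cv2.imwrite(f"pics/{c}0.png",im)
    k=bot.get_calibration(c);print(c,{a:np.round(v,3).tolist() for a,v in k.items()})
    for t in("cleaver","knob","shoe","station","section","slot"):
        print(t,[(np.round(d["rect"]).tolist(),round(d["confidence"],2)) for d in bot.search_frame(c,t)[:2]])
s=bot.observe();print(s)
E
```

```text
side {'fx': 458.359, 'fy': 458.359, 'cx': 251.883, 'cy': 195.606, 'R': [[-0.997, -0.071, -0.001], [-0.04, 0.569, -0.821], [0.058, -0.819, -0.57]], 't': [559.421, 76.325, 1543.356]}
cleaver [([252.0, 282.0, 282.0, 318.0], 0.96)]
knob [([239.0, 164.0, 280.0, 194.0], 0.63), ([248.0, 173.0, 255.0, 185.0], 0.6)]
shoe [([244.0, 165.0, 283.0, 194.0], 0.77), ([249.0, 281.0, 284.0, 318.0], 0.41)]
station [([179.0, 162.0, 282.0, 273.0], 0.65)]
section [([240.0, 163.0, 280.0, 195.0], 0.73), ([296.0, 172.0, 317.0, 201.0], 0.7)]
slot [([250.0, 282.0, 282.0, 318.0], 0.78), ([228.0, 120.0, 260.0, 153.0], 0.46)]
top {'fx': 377.216, 'fy': 377.216, 'cx': 256.131, 'cy': 190.732, 'R': [[0.005, -1.0, 0.025], [-0.992, -0.008, -0.128], [0.128, -0.024, -0.991]], 't': [15.373, 561.632, 1062.294]}
cleaver [([156.0, 108.0, 341.0, 223.0], 0.16)]
knob [([277.0, 183.0, 286.0, 192.0], 0.47)]
shoe [([274.0, 173.0, 341.0, 227.0], 0.87), ([278.0, 182.0, 284.0, 194.0], 0.61)]
station [([154.0, 109.0, 340.0, 220.0], 0.59)]
section [([273.0, 177.0, 343.0, 224.0], 0.67)]
slot [([106.0, 200.0, 132.0, 229.0], 0.68)]
{'time': 0.7, 'qpos': array([ 1.1097955 ,  0.33313357,  0.03990059,  1.46542881, -0.01337281,
        1.34327728, -0.05848798]), 'dq': array([ 0.00085115, -0.00142078, -0.00027223, -0.00056491, -0.00103536,
        0.00052408,  0.00182132]), 'tau': array([-1.39304000e-03, -6.58124328e+01,  1.36198964e+00, -4.05751312e+01,
        1.65849819e-02,  2.81948342e-03, -3.36806602e-05]), 'tcp_pos': array([ 230.04093167, -607.89838776,  231.33675231]), 'tool_rot': array([ 9.83683296e-01,  1.79908789e-01, -5.76339198e-06,  1.10163743e-05]), 'ft_force': array([-0.1674601 ,  0.18181084, -0.06939175]), 'moment': array([-0.02016358,  0.01796178, -0.00122941]), 'finger_force': 0.0, 'opening': 85.43194981687718}
```

View pics/side0.png

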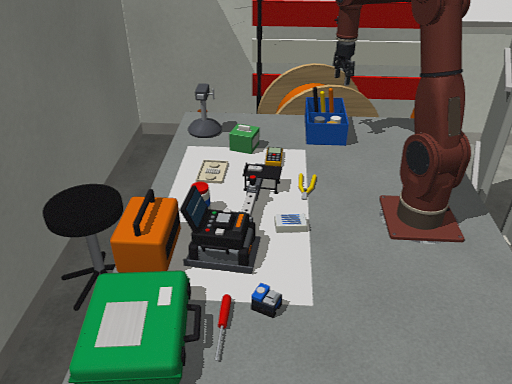

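View pics/top0.png

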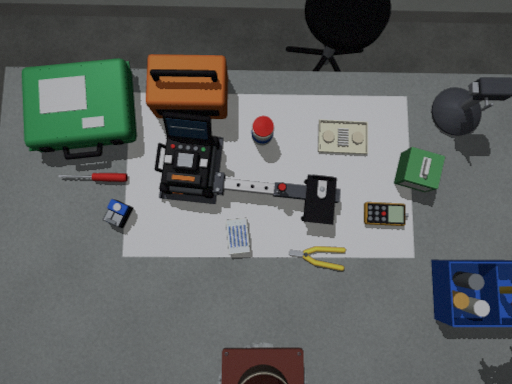

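The side view shows the cleaver at (266,299), the knob at (252,179) and the tray at (262,180). The top view shows the cleaver at (118,213), the red knob cap at (282,187), the tray at (320,200) and tube holes along (238–270,186).

```bash
cat > h.py <<'E'
from plant import bot
import cv2,numpy as np
def pt(c,u,v,z):
    k=bot.get_calibration(c);R=np.array(k["R"]);t=np.array(k["t"])
    d=R.T@np.array([(u-k["cx"])/k["fx"],(v-k["cy"])/k["fy"],1]);o=-R.T@t
    return (o+d*(z-o[2])/d[2])
def px(c,X):
    k=bot.get_calibration(c);p=np.array(k["R"])@np.array(X)+np.array(k["t"])
    return np.array([k["fx"]*p[0]/p[2]+k["cx"],k["fy"]*p[1]/p[2]+k["cy"]])
def crop(im,l,t,w,h,s): return cv2.resize(im[t:t+h,l:l+w],None,fx=s,fy=s,interpolation=cv2.INTER_CUBIC)
E
python3 - <<'E'
from h import *
im=bot.capture("top");sd=bot.capture("side")
for c,t,z in(("top","cleaver",0),("top","slot",0),("side","cleaver",0),("top","knob",0)):
    for d in bot.silhouettes(c,t)[:1]:
        m=d["mask"].astype(np.uint8);cnt=max(cv2.findContours(m,0,2)[0],key=cv2.contourArea)
        print(c,t,d["confidence"],d["rect"],cv2.minAreaRect(cnt))
a=crop(im,205,150,150,90,5);b=crop(im,93,190,50,48,6);e=crop(sd,240,265,60,60,5)
C=np.zeros((600,800,3),np.uint8);C[:450,:750]=a;C[300:588,:300]=b;C[300:600,320:620]=e
C2=np.zeros((600,800,3),np.uint8)
C2[:300,:750]=crop(im,205,160,150,60,5);C2[300:588,:300]=b;C2[300:600,310:610]=e
cv2.imwrite("pics/c1.png",C2)
hs=[]
g=cv2.cvtColor(im,cv2.COLOR_BGR2GRAY)
np.set_printoptions(suppress=True,precision=1)
r=cv2.inRange(cv2.cvtColor(im,cv2.COLOR_BGR2HSV),(0,150,80),(8,255,255))[175:200,270:295]
M=cv2.moments(r);u,v=M["m10"]/M["m00"]+270,M["m01"]/M["m00"]+175;print("cap",u,v,pt("top",u,v,112))
E
```

```text
top cleaver 0.9 [102.1, 198.5, 134.5, 229.7] ((117.53446960449219, 213.41378784179688), (24.326087951660156, 24.51178550720215), 21.801406860351562)
top slot 0.84 [103.3, 195.2, 132.2, 229.6] ((117.30001068115234, 212.90003967285156), (23.702320098876953, 24.59674644470215), 26.56505012512207)
side cleaver 0.95 [250.6, 283.0, 281.6, 314.7] ((265.1153869628906, 300.576904296875), (30.785860061645508, 29.67646026611328), 33.690067291259766)
cap 281.8095238095238 186.5 [563.8 -49.  112. ]
```

View pics/c1.png

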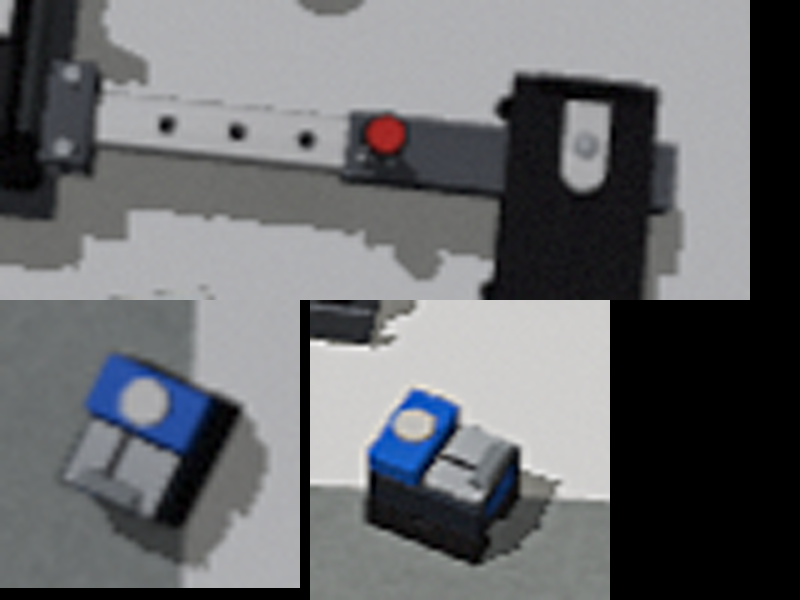

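The composite picture shows the tube holes at crop (167,125), (237,132) and (306,140), the cap at (386,134), the shoe detent at (587,145), and the cleaver with its lid at the upper right, yawed about -23°.

```bash
cat > fit.py <<'E'
from h import *
from scipy.optimize import minimize
def hull(c,pts,S=4):
    m=np.zeros((384*S,512*S),np.uint8)
    p=np.array([px(c,q) for q in pts])
    cv2.fillConvexPoly(m,cv2.convexHull((p*S+S/2).astype(np.int32)),1);return m
def fit(masks,x0,z0=0):
    M={c:cv2.resize(m.astype(np.uint8),None,fx=4,fy=4,interpolation=0) for c,m in masks.items()}
    def cost(x):
        a=np.radians(x[2]);R=np.array([[np.cos(a),-np.sin(a)],[np.sin(a),np.cos(a)]]);s=0
        for c,m in M.items():
            r=np.zeros_like(m)
            for (l,h,w,b,t) in((-33,33,27,0,40),(0,33,22,0,57)):
                P=[[*(R@[u,v]+x[:2]),z+z0] for u in(l,h) for v in(-w,w) for z in(b,t)]
                r|=hull(c,P)
            s+=1-(r&m).sum()/(r|m).sum()
        return s
    b=minimize(cost,x0,method="Nelder-Mead",options=dict(initial_simplex=np.array([x0]*4)+np.vstack([np.zeros(3),np.diag([10,10,8])])))
    return b.x,b.fun
E
python3 - <<'E'
from fit import *
np.set_printoptions(suppress=True,precision=1)
T=lambda u,v,z:pt("top",205+u/5,160+v/5,z)
H=[T(167,125,60),T(237,132,60),T(306,140,60)];print("holes",H)
print("knob",T(386,134,112)); d=T(587,145,81);print("detent",d,"nose",T(583,193,79.5),"back",T(587,100,79.5))
v=H[0]-H[2];print("yaw",np.degrees(np.arctan2(-v[0],v[1])))
v=T(386,134,112)[:2]-d[:2];print("knob-detent",v)
masks={}
for c in("top","side"):
    bot.capture(c);masks[c]=bot.silhouettes(c,"cleaver")[0]["mask"]
x0=np.array([*pt("top",117.5,213.4,25)[:2],-23]);print(x0)
print(fit(masks,x0),[fit({c:m},x0) for c,m in masks.items()]);print(bot.observe()["time"])
E
```

```text
holes [array([574.5,  70. ,  60. ]), array([570.8,  30.1,  60. ]), array([566.5,  -9.2,  60. ])]
knob [563.  -50.1 112. ]
detent [ 562.1 -165.9   81. ] nose [ 535.1 -163.5   79.5] back [ 587.8 -166.7   79.5]
yaw -5.755184472234381
knob-detent [  1.  115.9]
[493.7 419.2 -23. ]Traceback (most recent call last):
  File "<stdin>", line 12, in <module>
  File "fit.py", line 18, in fit
    b=minimize(cost,x0,method="Nelder-Mead",options=dict(initial_simplex=np.array([x0]*4)+np.vstack([np.zeros(3),np.diag([10,10,8])])))
    res = _minimize_neldermead(fun, x0, args, callback, bounds=bounds,
                               **options)
    fxr = func(xr)
    fx = function(np.copy(x), *(wrapper_args + args))
  File "fit.py", line 15, in cost
    r|=hull(c,P)
       ~~~~^^^^^
  File "fit.py", line 5, in hull
    p=np.array([px(c,q) for q in pts])
                ~~^^^^^
  File "h.py", line 8, in px
    k=bot.get_calibration(c);p=np.array(k["R"])@np.array(X)+np.array(k["t"])
ValueError: time passes only in moves, steps and waits
```

```bash
sed -i 's/^def pt/K={}\ndef cal(c):\n    if c not in K: K[c]=bot.get_calibration(c)\n    return K[c]\ndef pt/; s/k=bot.get_calibration(c)/k=cal(c)/' h.py
sed -i 's/np.zeros((384\*S,512\*S)/np.zeros((384*S,512*S)/; s/^    M={c/    for c in masks: cal(c)\n    M={c/' fit.py
python3 - <<'E'
from fit import *
np.set_printoptions(suppress=True,precision=1)
masks={}
for c in("top","side"):
    bot.capture(c);masks[c]=bot.silhouettes(c,"cleaver")[0]["mask"]
x0=np.array([494,419,-23.])
print(fit(masks,x0),[fit({c:m},x0) for c,m in masks.items()])
E
python3 -m pendant '[{"dx":0.027,"dy":0.030,"az":-4.4},{"dx":0.027,"dy":0.030,"az":-4.4},{"dx":0.027,"dy":0.030,"az":-4.4},{"dx":0.027,"dy":0.030,"az":-4.4},{"dx":0.027,"dy":0.030,"az":-4.4},{"dx":0.027,"dy":0.030,"az":-4.4},{"dx":0.027,"dy":0.030,"az":-4.4},{"dx":0.027,"dy":0.030,"az":-4.4},{"dx":0.027,"dy":0.030,"az":-4.4},{"dx":0.027,"dy":0.030,"az":-4.4}]' 0.0854
python3 -m pendant '[{"dy":0.041},{"dy":0.041},{"dy":0.041},{"dy":0.041},{"dy":0.041},{"dy":0.041},{"dy":0.041},{"dy":0.041},{"dy":0.041},{"dy":0.041},{"dy":0.041},{"dy":0.041}]'
```

```text
(array([494.3, 420.3, -22.3]), np.float64(0.1413644977187981)) [(array([494.4, 419. , -22.7]), np.float64(0.052429667519181544)), (array([492.5, 421.5, -22.7]), np.float64(0.05140295277112161))]invalid input
invalid input
```

```bash
python3 -m pendant '[{"dx":0.027,"dy":0.030,"dz":0,"ax":0,"ay":0,"az":-4.4}]' 0.0854; python3 -m pendant '[{"dx":0.027,"dy":0.030,"dz":0,"ax":0,"ay":0,"az":-4.4},{"dx":0.027,"dy":0.030,"az":-4.4}]'
```

```text
time: 1.48
tcp_pos: [249.8, -582.7, 230.8]
tool_rot: [0.99, 0.138, -0.002, 0.001]
ft_force: [-1.2, -0.1, -0.3]
opening: 85.5
finger_force: 0.0invalid input
```

```bash
python3 -m pendant '[{"dx":0.027,"dy":0.030,"dz":0,"ax":0,"ay":0,"az":-4.4},{"dx":0.027,"dy":0.030,"dz":0,"ax":0,"ay":0,"az":-4.4},{"dx":0.027,"dy":0.030,"dz":0,"ax":0,"ay":0,"az":-4.4},{"dx":0.027,"dy":0.030,"dz":0,"ax":0,"ay":0,"az":-4.4},{"dx":0.027,"dy":0.030,"dz":0,"ax":0,"ay":0,"az":-4.4},{"dx":0.027,"dy":0.030,"dz":0,"ax":0,"ay":0,"az":-4.4},{"dx":0.027,"dy":0.030,"dz":0,"ax":0,"ay":0,"az":-4.4},{"dx":0.027,"dy":0.030,"dz":0,"ax":0,"ay":0,"az":-4.4},{"dx":0.027,"dy":0.030,"dz":0,"ax":0,"ay":0,"az":-4.4}]'
python3 -m pendant '[{"dx":0,"dy":0.041,"dz":0,"ax":0,"ay":0,"az":0},{"dx":0,"dy":0.041,"dz":0,"ax":0,"ay":0,"az":0},{"dx":0,"dy":0.041,"dz":0,"ax":0,"ay":0,"az":0},{"dx":0,"dy":0.041,"dz":0,"ax":0,"ay":0,"az":0},{"dx":0,"dy":0.041,"dz":0,"ax":0,"ay":0,"az":0},{"dx":0,"dy":0.041,"dz":0,"ax":0,"ay":0,"az":0},{"dx":0,"dy":0.041,"dz":0,"ax":0,"ay":0,"az":0},{"dx":0,"dy":0.041,"dz":0,"ax":0,"ay":0,"az":0},{"dx":0,"dy":0.041,"dz":0,"ax":0,"ay":0,"az":0},{"dx":0,"dy":0.041,"dz":0,"ax":0,"ay":0,"az":0},{"dx":0,"dy":0.041,"dz":0,"ax":0,"ay":0,"az":0}]'
```

```text
time: 2.23
tcp_pos: [501.1, -306.3, 231.6]
tool_rot: [0.979, -0.204, 0.0, 0.0]
ft_force: [1.3, -0.5, -0.0]
opening: 85.3
finger_force: 0.0
time: 3.15
tcp_pos: [499.7, 145.0, 231.7]
tool_rot: [0.979, -0.202, 0.001, -0.0]
ft_force: [0.4, 0.3, 0.1]
opening: 85.4
finger_force: 0.0
```

```bash
python3 -m pendant '[{"dx":-0.001,"dy":0.0395,"dz":0,"ax":0,"ay":0,"az":0.8},{"dx":-0.001,"dy":0.0395,"dz":0,"ax":0,"ay":0,"az":0},{"dx":-0.001,"dy":0.0395,"dz":0,"ax":0,"ay":0,"az":0},{"dx":-0.001,"dy":0.0395,"dz":0,"ax":0,"ay":0,"az":0},{"dx":-0.001,"dy":0.0395,"dz":0,"ax":0,"ay":0,"az":0},{"dx":-0.001,"dy":0.0395,"dz":0,"ax":0,"ay":0,"az":0},{"dx":0,"dy":0.0395,"dz":0,"ax":0,"ay":0,"az":0},{"dx":0,"dy":0,"dz":-0.041,"ax":0,"ay":0,"az":0},{"dx":0,"dy":0,"dz":-0.041,"ax":0,"ay":0,"az":0},{"dx":0,"dy":0,"dz":-0.041,"ax":0,"ay":0,"az":0},{"dx":0,"dy":0,"dz":0,"ax":0,"ay":0,"az":0},{"dx":0,"dy":0,"dz":0,"ax":0,"ay":0,"az":0}]'
python3 - <<'E'
from h import *
a=crop(bot.capture("top"),70,170,90,90,4);b=crop(bot.capture("side"),220,235,90,90,4)
cv2.imwrite("pics/g1.png",np.hstack([a,b]))
E
```

```text
time: 4.15
tcp_pos: [495.8, 334.2, 104.3]
tool_rot: [0.981, -0.195, -0.006, 0.002]
ft_force: [1.2, 0.5, 0.8]
opening: 85.1
finger_force: 0.0
```

View pics/g1.png

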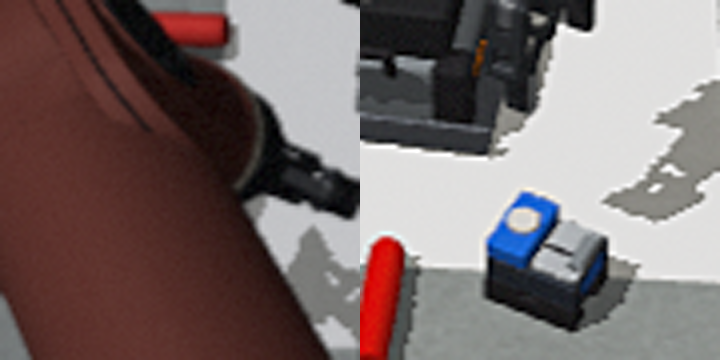

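The top crop shows only the arm over the cleaver. The side crop shows the cleaver untouched at (545,255), and the tool is short of it in y.

```bash
python3 -m pendant '[{"dx":0,"dy":0.022,"dz":0,"ax":0,"ay":0,"az":0},{"dx":0,"dy":0.022,"dz":0,"ax":0,"ay":0,"az":0},{"dx":0,"dy":0.021,"dz":0,"ax":0,"ay":0,"az":0},{"dx":0,"dy":0.020,"dz":0,"ax":0,"ay":0,"az":0},{"dx":0,"dy":0,"dz":0,"ax":0,"ay":0,"az":0},{"dx":0,"dy":0,"dz":0,"ax":0,"ay":0,"az":0}]'; python3 -c "
from plant import bot;s=bot.observe();print(s['qpos'],s['tool_rot'])"
```

```text
time: 4.75
tcp_pos: [497.4, 422.6, 108.3]
tool_rot: [0.981, -0.194, -0.004, -0.002]
ft_force: [0.6, -1.0, -1.0]
opening: 85.4
finger_force: 0.0
[-0.94339034  0.42970352  0.22801784  1.60790052 -0.11369296  1.11777703
 -2.64737571] [ 0.98092637 -0.1943386  -0.00356938 -0.00179574]
```

```bash
python3 -m pendant '[{"dx":-0.003,"dy":-0.002,"dz":0,"ax":0,"ay":0,"az":1.5},{"dx":0,"dy":0,"dz":-0.020,"ax":0,"ay":0,"az":0},{"dx":0,"dy":0,"dz":-0.020,"ax":0,"ay":0,"az":0},{"dx":0,"dy":0,"dz":-0.020,"ax":0,"ay":0,"az":0},{"dx":0,"dy":0,"dz":0,"ax":0,"ay":0,"az":0}]'; python3 -c "
from plant import bot;s=bot.observe();print(s['qpos'],s['tool_rot'])"
```

```text
time: 5.17
tcp_pos: [493.0, 414.9, 42.7]
tool_rot: [0.983, -0.183, -0.006, 0.002]
ft_force: [-0.8, -0.1, -0.7]
opening: 85.4
finger_force: 0.0
[-0.92789059  0.48831589  0.21158309  1.67124474 -0.12542524  1.00539143
 -2.61121335] [ 0.98305297 -0.18321249 -0.00599721  0.00201697]
```

```bash
python3 -m pendant '[{"dx":0.001,"dy":0.004,"dz":-0.010,"ax":0.1,"ay":-0.7,"az":0},{"dx":0,"dy":0,"dz":-0.014,"ax":0,"ay":0,"az":0},{"dx":0,"dy":0,"dz":-0.010,"ax":0,"ay":0,"az":0},{"dx":0,"dy":0,"dz":0,"ax":0,"ay":0,"az":0},{"dx":0,"dy":0,"dz":0,"ax":0,"ay":0,"az":0}]'; python3 -c "
from plant import bot;s=bot.observe();print(s['qpos'],s['tool_rot'])"
```

```text
time: 5.58
tcp_pos: [494.9, 421.2, 11.1]
tool_rot: [0.983, -0.183, 0.001, -0.001]
ft_force: [-0.4, 0.4, 0.6]
opening: 85.6
finger_force: 0.0
[-0.94060415  0.52775912  0.21699608  1.68833972 -0.13516672  0.93704316
 -2.61117237] [ 9.83117473e-01 -1.82969027e-01  8.44455540e-04 -1.28723340e-03]
```

```bash
python3 -m pendant '[{"dx":0,"dy":-0.001,"dz":-0.003,"ax":0,"ay":0,"az":0},{"dx":0,"dy":0,"dz":0,"ax":0,"ay":0,"az":0},{"dx":0,"dy":0,"dz":0,"ax":0,"ay":0,"az":0},{"dx":0,"dy":0,"dz":0,"ax":0,"ay":0,"az":0},{"dx":0,"dy":0,"dz":0,"ax":0,"ay":0,"az":0},{"dx":0,"dy":0,"dz":0,"ax":0,"ay":0,"az":0},{"dx":0,"dy":0,"dz":0,"ax":0,"ay":0,"az":0},{"dx":0,"dy":0,"dz":0,"ax":0,"ay":0,"az":0}]' 0.045 70; python3 -c "
from plant import bot;s=bot.observe();print(s['qpos'],s['tool_rot'])"
```

```text
time: 6.25
tcp_pos: [495.5, 421.0, 9.2]
tool_rot: [0.983, -0.183, 0.002, -0.002]
ft_force: [-0.4, -2.1, 6.1]
opening: 53.6
finger_force: 73.8
[-0.94019429  0.5294029   0.21723544  1.69061477 -0.13605887  0.93080375
 -2.60960642] [ 0.98313073 -0.18288362  0.00165021 -0.00219855]
```

```bash
python3 -m pendant '[{"dx":0,"dy":0,"dz":0.02,"ax":0,"ay":0,"az":0},{"dx":0,"dy":-0.005,"dz":0.035,"ax":0,"ay":0,"az":1},{"dx":0,"dy":-0.01,"dz":0.035,"ax":0,"ay":0,"az":1},{"dx":0,"dy":-0.015,"dz":0.035,"ax":0,"ay":0,"az":1},{"dx":0,"dy":-0.025,"dz":0.03,"ax":0,"ay":0,"az":1},{"dx":0,"dy":-0.025,"dz":0.03,"ax":0,"ay":0,"az":1},{"dx":0,"dy":-0.035,"dz":0,"ax":0,"ay":0,"az":1},{"dx":0,"dy":-0.035,"dz":0,"ax":0,"ay":0,"az":1},{"dx":0,"dy":-0.035,"dz":0,"ax":0,"ay":0,"az":1},{"dx":0,"dy":-0.035,"dz":0,"ax":0,"ay":0,"az":1},{"dx":0,"dy":-0.035,"dz":0,"ax":0,"ay":0,"az":1},{"dx":0,"dy":-0.035,"dz":0,"ax":0,"ay":0,"az":1}]'
python3 -m pendant '[{"dx":0,"dy":-0.035,"dz":0,"ax":0,"ay":0,"az":1},{"dx":0,"dy":-0.035,"dz":0,"ax":0,"ay":0,"az":1},{"dx":0,"dy":-0.035,"dz":0,"ax":0,"ay":0,"az":1},{"dx":0,"dy":-0.035,"dz":0,"ax":0,"ay":0,"az":1},{"dx":0,"dy":-0.035,"dz":0,"ax":0,"ay":0,"az":0.3},{"dx":0,"dy":-0.035,"dz":0,"ax":0,"ay":0,"az":0},{"dx":0,"dy":-0.030,"dz":0,"ax":0,"ay":0,"az":0},{"dx":0,"dy":-0.030,"dz":0,"ax":0,"ay":0,"az":0},{"dx":0,"dy":-0.01,"dz":0,"ax":0,"ay":0,"az":0},{"dx":0,"dy":0,"dz":0,"ax":0,"ay":0,"az":0},{"dx":0,"dy":0,"dz":0,"ax":0,"ay":0,"az":0}]'
```

```text
time: 7.25
tcp_pos: [494.3, 129.2, 193.1]
tool_rot: [0.996, -0.087, 0.001, -0.002]
ft_force: [2.2, -0.1, -2.8]
opening: 53.6
finger_force: 73.9
time: 8.17
tcp_pos: [494.7, -149.0, 193.0]
tool_rot: [0.999, -0.051, 0.001, -0.002]
ft_force: [-0.4, 0.6, -2.5]
opening: 53.2
finger_force: 73.7
```

```bash
python3 -m pendant '[{"dx":0.001,"dy":-0.010,"dz":-0.025,"ax":0,"ay":0,"az":0},{"dx":0.001,"dy":0,"dz":-0.025,"ax":0,"ay":0,"az":0},{"dx":0,"dy":0,"dz":-0.025,"ax":0,"ay":0,"az":0},{"dx":0,"dy":0,"dz":-0.025,"ax":0,"ay":0,"az":0},{"dx":0,"dy":0,"dz":0,"ax":0,"ay":0,"az":0},{"dx":0,"dy":0,"dz":0,"ax":0,"ay":0,"az":0}]'
python3 - <<'E'
from h import *
a=crop(bot.capture("top"),250,150,100,90,4);b=crop(bot.capture("side"),220,140,80,90,4)
cv2.imwrite("pics/p1.png",np.hstack([a,b]));print(bot.observe()["tool_rot"],bot.observe()["tcp_pos"])
E
```

```text
time: 8.67
tcp_pos: [496.3, -157.6, 92.7]
tool_rot: [0.999, -0.049, -0.001, -0.002]
ft_force: [0.3, -0.3, -2.1]
opening: 53.1
finger_force: 73.7
[ 0.99875712 -0.04976814  0.00179668 -0.00202784] [ 497.98953065 -158.52412369   94.75812013]
```

View pics/p1.png

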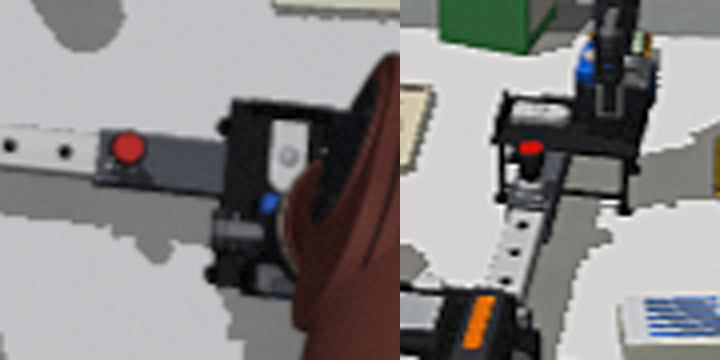

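The top crop shows the arm hiding most of the cleaver; the shoe is clear at (289,155) and the lid corner is at (268,204). In the side crop the cleaver (615,85) hovers in front of the shoe (540,110), so I lower it.

```bash
python3 -m pendant '[{"dx":0,"dy":0,"dz":-0.007,"ax":0,"ay":0,"az":0},{"dx":0,"dy":0,"dz":-0.006,"ax":0,"ay":0,"az":0},{"dx":0,"dy":0,"dz":0,"ax":0,"ay":0,"az":0}]'
python3 -m pendant '[{"dx":0,"dy":0,"dz":-0.002,"ax":0,"ay":0,"az":0},{"dx":0,"dy":0,"dz":-0.002,"ax":0,"ay":0,"az":0},{"dx":0,"dy":0,"dz":0,"ax":0,"ay":0,"az":0},{"dx":0,"dy":0,"dz":0,"ax":0,"ay":0,"az":0}]'
```

```text
time: 9.02
tcp_pos: [496.8, -158.7, 79.8]
tool_rot: [0.999, -0.05, 0.001, -0.002]
ft_force: [-0.5, 0.2, -3.1]
opening: 53.4
finger_force: 73.8
time: 9.35
tcp_pos: [497.2, -159.2, 77.1]
tool_rot: [0.999, -0.05, 0.001, -0.002]
ft_force: [-3.2, 1.9, 6.2]
opening: 53.4
finger_force: 74.7
```

```bash
python3 -m pendant '[{"dx":0,"dy":0,"dz":0.0007,"ax":0,"ay":0,"az":0},{"dx":0.004,"dy":-0.0004,"dz":0,"ax":0,"ay":0,"az":0},{"dx":0.004,"dy":-0.0004,"dz":0,"ax":0,"ay":0,"az":0},{"dx":0.004,"dy":-0.0004,"dz":0,"ax":0,"ay":0,"az":0},{"dx":0.004,"dy":-0.0004,"dz":0,"ax":0,"ay":0,"az":0},{"dx":0,"dy":0,"dz":0,"ax":0,"ay":0,"az":0}]'
python3 -m pendant '[{"dx":0.003,"dy":-0.0003,"dz":0,"ax":0,"ay":0,"az":0},{"dx":0.003,"dy":-0.0003,"dz":0,"ax":0,"ay":0,"az":0},{"dx":0,"dy":0,"dz":0,"ax":0,"ay":0,"az":0}]'
```

```text
time: 9.85
tcp_pos: [509.8, -160.5, 77.2]
tool_rot: [0.999, -0.05, -0.003, -0.003]
ft_force: [-22.3, 4.3, 24.2]
opening: 53.2
finger_force: 75.9
time: 10.1
tcp_pos: [516.5, -159.9, 77.3]
tool_rot: [0.999, -0.05, -0.002, -0.004]
ft_force: [-5.2, 7.3, 6.3]
opening: 53.8
finger_force: 74.4
```

```bash
python3 -m pendant '[{"dx":0,"dy":0.0012,"dz":0.0005,"ax":0,"ay":0,"az":0},{"dx":0,"dy":0,"dz":0,"ax":0,"ay":0,"az":0},{"dx":0,"dy":0,"dz":0,"ax":0,"ay":0,"az":0}]'
python3 -c "
from plant import bot;s=bot.observe();print(s['tool_rot'],s['moment'],s['tcp_pos'])"
```

```text
time: 10.35
tcp_pos: [519.4, -159.4, 77.4]
tool_rot: [0.999, -0.05, 0.001, -0.002]
ft_force: [-0.8, 3.4, 0.1]
opening: 53.4
finger_force: 73.7
[ 9.98752812e-01 -4.98683236e-02  9.96661820e-04 -2.23094812e-03] [0.84681195 0.09090397 0.13153377] [ 519.38559161 -159.41421491   77.39585623]
```

```bash
python3 -m pendant '[{"dx":0,"dy":0.0007,"dz":0,"ax":0,"ay":0,"az":0},{"dx":0.004,"dy":-0.0004,"dz":0,"ax":0,"ay":0,"az":0},{"dx":0.004,"dy":-0.0004,"dz":0,"ax":0,"ay":0,"az":0},{"dx":0,"dy":0,"dz":0,"ax":0,"ay":0,"az":0},{"dx":0,"dy":0,"dz":0,"ax":0,"ay":0,"az":0}]'
python3 -c "
from plant import bot;s=bot.observe();print(s['moment'])"
```

```text
time: 10.77
tcp_pos: [527.8, -160.1, 77.7]
tool_rot: [0.999, -0.05, 0.001, -0.002]
ft_force: [1.1, 3.3, -1.0]
opening: 53.4
finger_force: 73.8
[ 0.69232256 -0.24438958  0.08675898]
```

```bash
python3 -m pendant '[{"dx":0,"dy":0.0008,"dz":0,"ax":0,"ay":0,"az":0},{"dx":0.004,"dy":-0.0004,"dz":0,"ax":0,"ay":0,"az":0},{"dx":0.004,"dy":-0.0004,"dz":0,"ax":0,"ay":0,"az":0},{"dx":0.003,"dy":-0.0003,"dz":0,"ax":0,"ay":0,"az":0},{"dx":0,"dy":0,"dz":0,"ax":0,"ay":0,"az":0},{"dx":0,"dy":0,"dz":0,"ax":0,"ay":0,"az":0}]'
python3 -c "
from plant import bot;s=bot.observe();print(s['moment'],s['tool_rot'])"
```

```text
time: 11.27
tcp_pos: [539.0, -161.0, 78.0]
tool_rot: [0.999, -0.05, 0.002, -0.002]
ft_force: [1.4, -0.6, 0.7]
opening: 53.2
finger_force: 74.2
[-0.08978713 -0.44351766 -0.00470235] [ 0.99872774 -0.05036249  0.00197186 -0.00162025]
```

```bash
python3 -m pendant '[{"dx":0.004,"dy":-0.0004,"dz":0,"ax":0,"ay":0,"az":0},{"dx":0.004,"dy":-0.0004,"dz":0,"ax":0,"ay":0,"az":0},{"dx":0.004,"dy":-0.0004,"dz":0,"ax":0,"ay":0,"az":0},{"dx":0,"dy":0,"dz":0,"ax":0,"ay":0,"az":0},{"dx":0,"dy":0,"dz":0,"ax":0,"ay":0,"az":0}]'
python3 -m pendant '[{"dx":0.003,"dy":-0.0003,"dz":0,"ax":0,"ay":0,"az":0},{"dx":0.002,"dy":-0.0002,"dz":0,"ax":0,"ay":0,"az":0},{"dx":0,"dy":0,"dz":0,"ax":0,"ay":0,"az":0},{"dx":0,"dy":0,"dz":0,"ax":0,"ay":0,"az":0}]'
```

```text
time: 11.68
tcp_pos: [550.9, -161.8, 77.7]
tool_rot: [0.999, -0.05, 0.002, -0.002]
ft_force: [1.9, 0.6, 1.6]
opening: 53.1
finger_force: 74.2
time: 12.02
tcp_pos: [555.2, -162.2, 77.6]
tool_rot: [0.999, -0.05, 0.001, -0.002]
ft_force: [0.1, -0.1, 2.0]
opening: 53.3
finger_force: 74.2
```

```bash
python3 -m pendant '[{"dx":0.002,"dy":-0.0002,"dz":0,"ax":0,"ay":0,"az":0},{"dx":0.001,"dy":-0.0001,"dz":0,"ax":0,"ay":0,"az":0},{"dx":0,"dy":0,"dz":0,"ax":0,"ay":0,"az":0}]'
python3 -m pendant '[{"dx":0.002,"dy":-0.0002,"dz":0,"ax":0,"ay":0,"az":0},{"dx":0,"dy":0,"dz":0,"ax":0,"ay":0,"az":0}]'
python3 -m pendant '[{"dx":0.002,"dy":-0.0002,"dz":0,"ax":0,"ay":0,"az":0},{"dx":0,"dy":0,"dz":0,"ax":0,"ay":0,"az":0}]'
```

```text
time: 12.27
tcp_pos: [558.3, -162.5, 77.6]
tool_rot: [0.999, -0.05, 0.001, -0.002]
ft_force: [-0.6, 0.3, 2.0]
opening: 53.4
finger_force: 74.2
time: 12.43
tcp_pos: [560.6, -162.8, 77.7]
tool_rot: [0.999, -0.05, 0.001, -0.002]
ft_force: [0.8, -0.8, 1.5]
opening: 53.2
finger_force: 74.2
time: 12.6
tcp_pos: [562.2, -162.8, 77.3]
tool_rot: [0.999, -0.05, 0.001, -0.002]
ft_force: [0.5, -0.5, -2.3]
opening: 53.6
finger_force: 74.0
```

```bash
python3 -m pendant '[{"dx":0.0015,"dy":-0.0001,"dz":0,"ax":0,"ay":0,"az":0},{"dx":0,"dy":0,"dz":0,"ax":0,"ay":0,"az":0}]'
python3 -m pendant '[{"dx":0.0015,"dy":-0.0002,"dz":0,"ax":0,"ay":0,"az":0},{"dx":0,"dy":0,"dz":0,"ax":0,"ay":0,"az":0},{"dx":0,"dy":0,"dz":0,"ax":0,"ay":0,"az":0}]'
```

```text
time: 12.77
tcp_pos: [563.5, -162.8, 77.3]
tool_rot: [0.999, -0.05, 0.001, -0.002]
ft_force: [-0.4, 0.5, -1.8]
opening: 53.4
finger_force: 74.0
time: 13.02
tcp_pos: [564.1, -163.0, 77.2]
tool_rot: [0.999, -0.05, 0.0, -0.002]
ft_force: [-4.5, 1.4, 0.3]
opening: 53.4
finger_force: 73.9
```

```bash
python3 -m pendant '[{"dx":0.0015,"dy":-0.0001,"dz":0,"ax":0,"ay":0,"az":0},{"dx":0,"dy":0,"dz":0,"ax":0,"ay":0,"az":0},{"dx":0,"dy":0,"dz":0,"ax":0,"ay":0,"az":0}]'
python3 -m pendant '[{"dx":0.001,"dy":-0.0001,"dz":0,"ax":0,"ay":0,"az":0},{"dx":0,"dy":0,"dz":0,"ax":0,"ay":0,"az":0},{"dx":0,"dy":0,"dz":0,"ax":0,"ay":0,"az":0}]'
```

```text
time: 13.27
tcp_pos: [564.3, -163.1, 77.3]
tool_rot: [0.999, -0.05, -0.001, -0.003]
ft_force: [-13.1, 2.5, 7.2]
opening: 53.0
finger_force: 74.2
time: 13.52
tcp_pos: [564.4, -163.1, 77.3]
tool_rot: [0.999, -0.05, -0.002, -0.003]
ft_force: [-17.0, 3.7, 13.2]
opening: 53.5
finger_force: 74.5
```

```bash
python3 -m pendant '[{"dx":-0.0025,"dy":0.0002,"dz":0,"ax":0,"ay":0,"az":0},{"dx":0,"dy":0,"dz":0,"ax":0,"ay":0,"az":0},{"dx":0,"dy":0,"dz":0,"ax":0,"ay":0,"az":0}]'
python3 -m pendant '[{"dx":-0.001,"dy":0.0001,"dz":0,"ax":0,"ay":0,"az":0},{"dx":0,"dy":0,"dz":0,"ax":0,"ay":0,"az":0},{"dx":0,"dy":0,"dz":0,"ax":0,"ay":0,"az":0}]'
```

```text
time: 13.77
tcp_pos: [564.2, -163.1, 77.3]
tool_rot: [0.999, -0.05, 0.0, -0.002]
ft_force: [-6.0, 0.7, 0.8]
opening: 53.5
finger_force: 73.8
time: 14.02
tcp_pos: [564.1, -163.1, 77.4]
tool_rot: [0.999, -0.05, 0.001, -0.002]
ft_force: [-1.0, 0.2, -1.6]
opening: 53.5
finger_force: 73.8
```

```bash
python3 -m pendant '[{"dx":-0.001,"dy":0.0001,"dz":0,"ax":0,"ay":0,"az":0},{"dx":0,"dy":0,"dz":0,"ax":0,"ay":0,"az":0},{"dx":0,"dy":0,"dz":0,"ax":0,"ay":0,"az":0}]'
python3 -m pendant '[{"dx":-0.0007,"dy":0.0001,"dz":0,"ax":0,"ay":0,"az":0},{"dx":0,"dy":0,"dz":0,"ax":0,"ay":0,"az":0},{"dx":0,"dy":0,"dz":0,"ax":0,"ay":0,"az":0}]'
```

```text
time: 14.27
tcp_pos: [563.4, -163.0, 77.7]
tool_rot: [0.999, -0.05, 0.001, -0.002]
ft_force: [-1.2, 0.7, -2.3]
opening: 53.2
finger_force: 73.9
time: 14.52
tcp_pos: [562.4, -162.9, 77.6]
tool_rot: [0.999, -0.05, 0.001, -0.002]
ft_force: [-0.1, 0.2, -2.1]
opening: 53.3
finger_force: 73.9
```

```bash
python3 -m pendant '[{"dx":-0.001,"dy":0.0001,"dz":0,"ax":0,"ay":0,"az":0},{"dx":0,"dy":0,"dz":0,"ax":0,"ay":0,"az":0},{"dx":0,"dy":0,"dz":0,"ax":0,"ay":0,"az":0}]'
```

```text
time: 14.77
tcp_pos: [561.4, -162.8, 77.8]
tool_rot: [0.999, -0.05, 0.001, -0.002]
ft_force: [-0.9, 0.1, -1.0]
opening: 53.4
finger_force: 73.8
```

```bash
python3 -m pendant '[{"dx":-0.001,"dy":0.0001,"dz":0,"ax":0,"ay":0,"az":0},{"dx":0,"dy":0,"dz":0,"ax":0,"ay":0,"az":0},{"dx":0,"dy":0,"dz":0,"ax":0,"ay":0,"az":0}]'
python3 - <<'E'
from h import *
a=crop(bot.capture("top"),270,150,90,90,4);b=crop(bot.capture("side"),220,140,80,90,4)
cv2.imwrite("pics/p2.png",np.hstack([a,b]))
E
```

```text
time: 15.02
tcp_pos: [560.6, -162.7, 77.9]
tool_rot: [0.999, -0.05, 0.001, -0.002]
ft_force: [1.1, 0.1, 0.6]
opening: 53.6
finger_force: 74.0
```

View pics/p2.png

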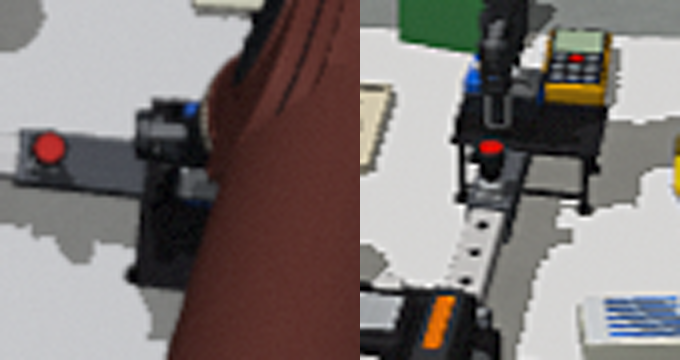

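The top crop is mostly arm, with the lid peeking out at (190,108). The side crop shows the cleaver seated at the back of the tray. I push home firmly, release and look.

```bash
python3 -m pendant '[{"dx":0.0025,"dy":-0.0002,"dz":-0.0004,"ax":0,"ay":0,"az":0},{"dx":0.002,"dy":-0.0002,"dz":0,"ax":0,"ay":0,"az":0},{"dx":0.002,"dy":-0.0002,"dz":0,"ax":0,"ay":0,"az":0},{"dx":0.0015,"dy":-0.0002,"dz":0,"ax":0,"ay":0,"az":0},{"dx":0,"dy":0,"dz":0,"ax":0,"ay":0,"az":0},{"dx":0,"dy":0,"dz":0,"ax":0,"ay":0,"az":0},{"dx":0,"dy":0,"dz":0,"ax":0,"ay":0,"az":0}]'
```

```text
time: 15.7
tcp_pos: [564.3, -163.2, 77.2]
tool_rot: [0.999, -0.051, -0.003, -0.003]
ft_force: [-22.4, 5.2, 22.2]
opening: 53.0
finger_force: 75.6
```

```bash
python3 -m pendant '[{"dx":-0.0032,"dy":0.0003,"dz":0,"ax":0,"ay":0,"az":0},{"dx":0,"dy":0,"dz":0,"ax":0,"ay":0,"az":0},{"dx":0,"dy":0,"dz":0,"ax":0,"ay":0,"az":0}]'
python3 -m pendant '[{"dx":0,"dy":0,"dz":0,"ax":0,"ay":0,"az":0},{"dx":0,"dy":0,"dz":0,"ax":0,"ay":0,"az":0},{"dx":0,"dy":0,"dz":0,"ax":0,"ay":0,"az":0},{"dx":0,"dy":0,"dz":0,"ax":0,"ay":0,"az":0},{"dx":0,"dy":0,"dz":0,"ax":0,"ay":0,"az":0}]' 0.080
python3 -m pendant '[{"dx":0,"dy":0,"dz":0.015,"ax":0,"ay":0,"az":0},{"dx":0,"dy":0,"dz":0.02,"ax":0,"ay":0,"az":0},{"dx":0,"dy":0,"dz":0.03,"ax":0,"ay":0,"az":0},{"dx":0,"dy":0,"dz":0.03,"ax":0,"ay":0,"az":0},{"dx":0,"dy":0.01,"dz":0.015,"ax":0,"ay":0,"az":0},{"dx":0,"dy":0.03,"dz":0,"ax":0,"ay":0,"az":0},{"dx":0.001,"dy":0.03,"dz":0,"ax":0,"ay":0,"az":0},{"dx":0,"dy":0.03,"dz":0,"ax":0,"ay":0,"az":0},{"dx":0.001,"dy":0.015,"dz":0,"ax":0,"ay":0,"az":0},{"dx":0,"dy":0,"dz":0,"ax":0,"ay":0,"az":0},{"dx":0,"dy":0,"dz":0,"ax":0,"ay":0,"az":0}]'
python3 - <<'E'
from h import *
a=crop(bot.capture("top"),260,150,90,90,4);b=crop(bot.capture("side"),220,140,80,90,4)
cv2.imwrite("pics/p3.png",np.hstack([a,b]))
E
```

```text
time: 15.95
tcp_pos: [564.1, -163.2, 77.2]
tool_rot: [0.999, -0.05, -0.0, -0.002]
ft_force: [-7.9, 1.8, 8.7]
opening: 53.3
finger_force: 74.6
time: 16.37
tcp_pos: [565.3, -163.2, 77.1]
tool_rot: [0.999, -0.05, 0.001, -0.002]
ft_force: [-0.2, -0.2, -0.0]
opening: 79.6
finger_force: 0.0
time: 17.28
tcp_pos: [567.2, -47.3, 187.1]
tool_rot: [0.999, -0.049, 0.001, -0.002]
ft_force: [-0.2, -0.2, -0.3]
opening: 80.2
finger_force: 0.0
```

View pics/p3.png

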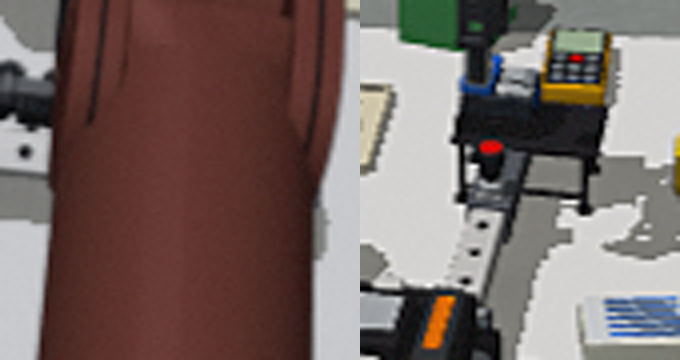

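The side crop shows the cleaver on the tray at (500,85) and the knob at (490,150), but the arm blocks the top view. I step aside to check seating.

```bash
python3 -m pendant '[{"dx":0,"dy":0.035,"dz":0.01,"ax":0,"ay":0,"az":0},{"dx":0,"dy":0.035,"dz":0.01,"ax":0,"ay":0,"az":0},{"dx":-0.01,"dy":0.035,"dz":0.01,"ax":0,"ay":0,"az":0},{"dx":-0.01,"dy":0.035,"dz":0,"ax":0,"ay":0,"az":0},{"dx":-0.01,"dy":0.035,"dz":0,"ax":0,"ay":0,"az":0},{"dx":-0.01,"dy":0.035,"dz":0,"ax":0,"ay":0,"az":0},{"dx":0,"dy":0.035,"dz":0,"ax":0,"ay":0,"az":0},{"dx":0,"dy":0,"dz":0,"ax":0,"ay":0,"az":0}]'
python3 - <<'E'
from fit import *
np.set_printoptions(suppress=True,precision=1)
im=bot.capture("top");m={}
m["top"]=bot.silhouettes("top","cleaver")[0]["mask"]
sd=bot.capture("side");m["side"]=bot.silhouettes("side","cleaver")[0]["mask"]
for c in m: print(c,fit({c:m[c]},np.array([562,-164,-5.75]),68))
r=cv2.inRange(cv2.cvtColor(im,cv2.COLOR_BGR2HSV),(0,150,80),(8,255,255))[175:200,270:295]
M=cv2.moments(r);print("cap",pt("top",M["m10"]/M["m00"]+270,M["m01"]/M["m00"]+175,112))
cv2.imwrite("pics/p4.png",np.hstack([crop(im,270,160,80,70,5),crop(sd,220,140,70,70,5)]))
E
```

```text
time: 18.05
tcp_pos: [525.8, 203.8, 216.9]
tool_rot: [0.999, -0.047, 0.001, -0.003]
ft_force: [-1.4, 0.9, -0.4]
opening: 79.7
finger_force: 0.0
top (array([ 562.9, -166.6,   -6.8]), np.float64(0.06638071895424835))
side (array([ 636.1,  322.3, -208.9]), np.float64(0.8625977517106549))
cap [563.8 -49.5 112. ]
```

View pics/p4.png

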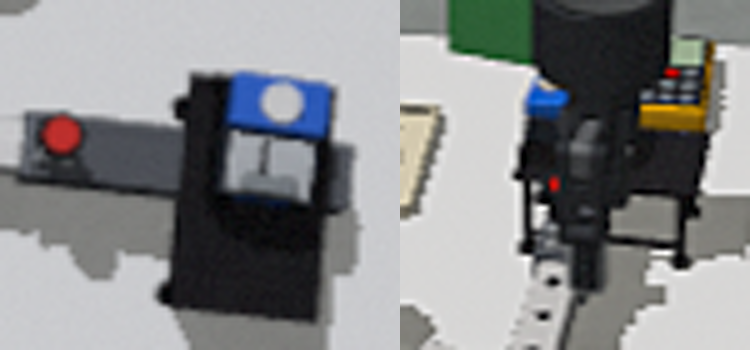

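The top crop shows the cleaver seated on the shoe, with its lid at (280,105) and square to the tray. The fit agrees with the shoe position within about 1 mm, so I go to the knob.

```bash
python3 -m pendant '[{"dx":0,"dy":-0.035,"dz":0,"ax":0,"ay":0,"az":0},{"dx":0.01,"dy":-0.035,"dz":0,"ax":0,"ay":0,"az":0},{"dx":0.01,"dy":-0.035,"dz":0,"ax":0,"ay":0,"az":0},{"dx":0.01,"dy":-0.035,"dz":0,"ax":0,"ay":0,"az":0},{"dx":0.01,"dy":-0.035,"dz":-0.01,"ax":0,"ay":0,"az":0},{"dx":0,"dy":-0.035,"dz":-0.01,"ax":0,"ay":0,"az":0},{"dx":0,"dy":-0.035,"dz":-0.01,"ax":0,"ay":0,"az":0},{"dx":0,"dy":0,"dz":0,"ax":0,"ay":0,"az":0},{"dx":0,"dy":0,"dz":0,"ax":0,"ay":0,"az":0},{"dx":0,"dy":0,"dz":0,"ax":0,"ay":0,"az":0}]' 0.056 60
```

```text
time: 19.08
tcp_pos: [566.9, -49.4, 187.3]
tool_rot: [0.999, -0.052, 0.001, -0.002]
ft_force: [0.5, 1.8, -0.4]
opening: 55.7
finger_force: 0.0
```

```bash
python3 -m pendant '[{"dx":-0.001,"dy":0,"dz":-0.03,"ax":0,"ay":0,"az":0},{"dx":0,"dy":0,"dz":-0.03,"ax":0,"ay":0,"az":0},{"dx":0,"dy":0,"dz":-0.02,"ax":0,"ay":0,"az":0},{"dx":0,"dy":0,"dz":0,"ax":0,"ay":0,"az":0}]'
python3 -m pendant '[{"dx":0,"dy":0,"dz":-0.014,"ax":0,"ay":0,"az":0},{"dx":0,"dy":0,"dz":-0.013,"ax":0,"ay":0,"az":0},{"dx":0,"dy":0,"dz":0,"ax":0,"ay":0,"az":0},{"dx":0,"dy":0,"dz":0,"ax":0,"ay":0,"az":0}]'
```

```text
time: 19.42
tcp_pos: [563.7, -46.8, 103.5]
tool_rot: [0.999, -0.049, -0.002, -0.002]
ft_force: [-0.6, 0.2, 0.2]
opening: 56.0
finger_force: 0.0
time: 19.75
tcp_pos: [566.1, -47.8, 80.5]
tool_rot: [0.999, -0.05, 0.001, -0.002]
ft_force: [1.0, -0.6, -0.1]
opening: 55.9
finger_force: 0.0
```

Position good; close gently.

```bash
python3 -m pendant '[{"dx":-0.001,"dy":0,"dz":0,"ax":0,"ay":0,"az":0},{"dx":0,"dy":0,"dz":0,"ax":0,"ay":0,"az":0},{"dx":0,"dy":0,"dz":0,"ax":0,"ay":0,"az":0},{"dx":0,"dy":0,"dz":0,"ax":0,"ay":0,"az":0},{"dx":0,"dy":0,"dz":0,"ax":0,"ay":0,"az":0},{"dx":0,"dy":0,"dz":0,"ax":0,"ay":0,"az":0},{"dx":0,"dy":0,"dz":0,"ax":0,"ay":0,"az":0},{"dx":0,"dy":0,"dz":0,"ax":0,"ay":0,"az":0}]' 0.018 60
```

```text
time: 20.42
tcp_pos: [565.7, -47.9, 81.3]
tool_rot: [0.999, -0.05, 0.002, -0.002]
ft_force: [-1.6, 1.2, 5.6]
opening: 24.5
finger_force: 58.5
```

```bash
python3 -m pendant '[{"dx":0,"dy":0,"dz":0.004,"ax":0,"ay":0,"az":0},{"dx":0,"dy":0,"dz":0.004,"ax":0,"ay":0,"az":0},{"dx":0,"dy":0,"dz":0.0025,"ax":0,"ay":0,"az":0},{"dx":0,"dy":0,"dz":0,"ax":0,"ay":0,"az":0},{"dx":0,"dy":0,"dz":0,"ax":0,"ay":0,"az":0}]'
```

```text
time: 20.83
tcp_pos: [565.4, -47.9, 90.7]
tool_rot: [0.999, -0.05, 0.001, -0.002]
ft_force: [4.6, 2.0, -7.4]
opening: 24.4
finger_force: 59.2
```

```bash
python3 -m pendant '[{"dx":0.0004,"dy":0.004,"dz":0,"ax":0,"ay":0,"az":0},{"dx":0.0004,"dy":0.004,"dz":0,"ax":0,"ay":0,"az":0},{"dx":0.0004,"dy":0.004,"dz":0,"ax":0,"ay":0,"az":0},{"dx":0.0004,"dy":0.004,"dz":0,"ax":0,"ay":0,"az":0},{"dx":0.0004,"dy":0.004,"dz":0,"ax":0,"ay":0,"az":0},{"dx":0.0004,"dy":0.004,"dz":0,"ax":0,"ay":0,"az":0},{"dx":0.0004,"dy":0.004,"dz":0,"ax":0,"ay":0,"az":0},{"dx":0.0004,"dy":0.004,"dz":0,"ax":0,"ay":0,"az":0},{"dx":0,"dy":0,"dz":0,"ax":0,"ay":0,"az":0},{"dx":0,"dy":0,"dz":0,"ax":0,"ay":0,"az":0}]'
```

```text
time: 21.67
tcp_pos: [568.5, -16.5, 90.5]
tool_rot: [0.999, -0.05, 0.001, -0.002]
ft_force: [5.2, -1.2, -6.7]
opening: 24.3
finger_force: 59.4
```

```bash
python3 -m pendant '[{"dx":0.001,"dy":0.003,"dz":0,"ax":0,"ay":0,"az":0},{"dx":0.0004,"dy":0.003,"dz":0,"ax":0,"ay":0,"az":0},{"dx":0.0003,"dy":0.002,"dz":0,"ax":0,"ay":0,"az":0},{"dx":0,"dy":0,"dz":0,"ax":0,"ay":0,"az":0},{"dx":0,"dy":0,"dz":0,"ax":0,"ay":0,"az":0}]'
```

```text
time: 22.08
tcp_pos: [569.5, -7.8, 90.3]
tool_rot: [0.999, -0.05, 0.0, -0.002]
ft_force: [-0.4, -0.3, -7.9]
opening: 24.7
finger_force: 59.5
```

```bash
python3 -m pendant '[{"dx":0,"dy":0,"dz":-0.003,"ax":0,"ay":0,"az":0},{"dx":0,"dy":0,"dz":-0.003,"ax":0,"ay":0,"az":0},{"dx":0,"dy":0,"dz":0,"ax":0,"ay":0,"az":0},{"dx":0,"dy":0,"dz":0,"ax":0,"ay":0,"az":0}]'
python3 -m pendant '[{"dx":0,"dy":0,"dz":-0.002,"ax":0,"ay":0,"az":0},{"dx":0,"dy":0,"dz":-0.002,"ax":0,"ay":0,"az":0},{"dx":0,"dy":0,"dz":0,"ax":0,"ay":0,"az":0},{"dx":0,"dy":0,"dz":0,"ax":0,"ay":0,"az":0}]'
```

```text
time: 22.42
tcp_pos: [569.6, -7.8, 84.4]
tool_rot: [0.999, -0.05, 0.001, -0.002]
ft_force: [-2.0, 0.7, -5.5]
opening: 23.8
finger_force: 59.7
time: 22.75
tcp_pos: [569.8, -7.9, 81.4]
tool_rot: [0.999, -0.05, 0.001, -0.002]
ft_force: [-7.4, 1.0, 4.4]
opening: 24.7
finger_force: 61.2
```

```bash
python3 -m pendant '[{"dx":-0.0015,"dy":0,"dz":-0.0007,"ax":0,"ay":0,"az":0},{"dx":0,"dy":0,"dz":0,"ax":0,"ay":0,"az":0},{"dx":0,"dy":0,"dz":0,"ax":0,"ay":0,"az":0},{"dx":0,"dy":0,"dz":0,"ax":0,"ay":0,"az":0}]'
python3 - <<'E'
from h import *
im=bot.capture("side");cv2.imwrite("pics/p5.png",crop(im,170,130,130,100,5))
E
```

```text
time: 23.08
tcp_pos: [569.7, -7.9, 81.3]
tool_rot: [0.999, -0.05, 0.002, -0.003]
ft_force: [-3.5, 0.8, 5.3]
opening: 24.7
finger_force: 61.1
```

View pics/p5.png

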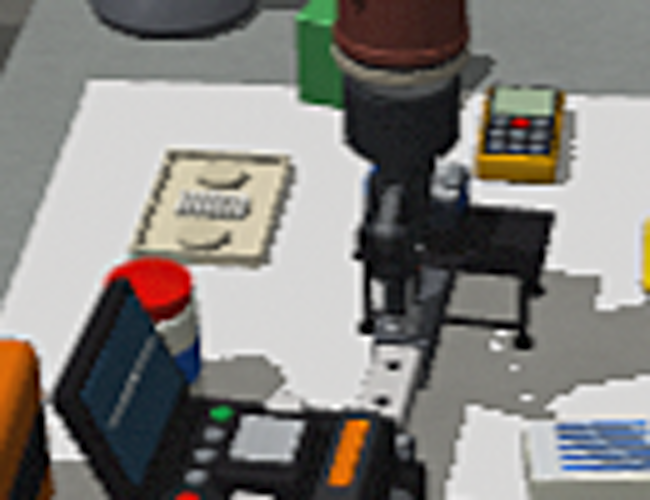

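The picture shows the knob held at (395,290) and two tube holes left at (393,365) and (382,400), where there were three. The cleaver is still on the tray and the bystanders are in place.

```bash
python3 -c "
from plant import bot;print(bot.job_done())"
```

```text
the job is handed in; nothing more can be done
None
```

The job is handed in: the cleaver is seated on the shoe and released, the section has moved 40 mm to the next hole with the pin down, and the gripper still holds the knob (about 23 s used; the outcome wasn't shown).

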